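Slide the carrier board home and lock it

ROBOT

A 6-joint arm with a two-finger parallel gripper is mounted at the origin on the work surface. World frame = base frame: x ahead of the robot, y to its left, z up, the work surface at z = 0. Lengths are in mm, angles in rad, forces in N, time in s.
With the tool pointing down it reaches from about 375 to 975 mm from the base axis. Payload 3.8 kg.
Tool frame: the origin (TCP) lies at the very end of the fingers, on their centre line; the grasp point (between the pads) lies behind it (hold_point_z is the x of the grasp point in the tool frame, in mm); x points along the fingers, y is the direction in which the jaws open and shut, and the axes are right-handed (so a half turn about x gives the same grasp; the last joint's range is limited). The gripper opens to 85 mm and grips with 20 to 120 N. Pads are 22 mm wide; open, the fingers measure 114 mm over their backs; the gripper's body (76 mm by 85 mm) begins 54 mm behind the grasp point. The pads swing forward as they close: fully open they stand 13 mm farther back than shut.
Start: joints at [1.165, 0.264, 1.604, -0, 1.274, -0.037], TCP at [243.332, 629.609, 231.28] pointing down, gripper open.
Joint ranges: [-2.63, 2.63], [-0.94, 2.18], [0.31, 2.57], [-1.31, 4.45], [0, 2.66], [-2.55, 2.55]. Speed limits (rad/s): [2.57, 2.57, 3.14, 3.14, 3.14, 3.14].

INTERFACE

Orientations are given as a unit quaternion [x, y, z, w].
In Python, from rig import read_state, snapshot, camera_params, sign_off, recognise, hold_point_z gives the robot as it stands.
- The arm moves only by the tool drive_tool, never from a script. Its argument "commands" is a list of rows, each a list of 2 entries, a list of its own where there are three numbers: the shift along the tool's x, y, z in units of 50 mm (1.0 is 50 mm), then the turn, a rotation vector about the tool's x, y, z in units of 8 degrees (1.0 is 8 degrees). A call has 1 to 20 rows; each row is the pose to reach, as a shift and turn from the pose commanded when the call began, along the tool's axes at that moment; what a row does not reach only later rows make up. A row lasts 1/8 s, in which the tool goes at most 62.5 mm and 10.7 degrees, less where a joint would pass 70% of its speed; a pose out of reach is approached as far as the arm can. A call with a gripper value outside its range is refused whole. "jaw" is the closure, from 0 (fully open) to 1 (shut), set as the call begins (left out, the last holds). The fingers move at their own pace and stop on an object; "force" is the grip in N (left out, the last holds). Time passes only in rows, so rows that repeat a pose let the fingers close. It gives the time, the measured TCP pose, the force and the opening at its end, in the units of the state.
- read_state(): the state, without advancing time (a new reading comes with each control period).
- snapshot(name): name is "scene" or "top" or "wrist"; returns the picture (420x560x3 uint8, red, green, blue); there is no depth.
- camera_params(name): a dict with "fx", "fy", "cx", "cy" (pixels), "pose" (4x4, takes a point from camera to world coordinates). Camera axes: x right, y up, looking along -z (the intrinsics and any distortion apply to the point x, -y, -z); pixel columns grow to the right and rows downward; lengths in mm; the calibration is good to about 2 mm. A picture is of the moment at which its call begins: read the wrist's pose just before it. camera_params takes no time and is no camera call; for the wrist camera it gives the pose at the moment of the call.
- sign_off(): hands the job in, once; it reports no verdict.
Trained networks look in the newest picture that a camera, given by its name, has taken for a name from the list of things; names that differ only in an ending like _2 or _b are one class to them, and where a whole thing is asked for, a point or a joint stands for the part that bears it (a point fixed in the world has none). Each returns a list of dicts, best first, with "p" (0 to 1); they miss things now and then, are a little off and sometimes report something else, mostly with a low value. They report only what shows in the picture. A call takes as long as a camera call. They do not tell look-alikes from the thing itself.
- recognise(target, camera): "xyz" ([x, y, z] in mm, in world coordinates, good to about 4 mm: the middle of the surface that is visible of it).
The state is a dict: "t": time; "joints": joint angles; "qd": joint speeds; "effort": joint torques, N m; "tool_pos": TCP position; "orientation": TCP orientation; "contact_force": force on the tool from outside, world axes, zero at the start; "moment": the same for the moment, N m; "grip_width": finger opening in mm.
Only numpy, scipy, OpenCV 4.12 (cv2) and the standard library are available. Lean on these libraries where they do the work, as an engineer would, in place of code of your own. Each camera call takes 0.05 s, during which the arm holds its last target. There are 200 camera calls.

TASK

On the bowl-finishing stand, push the wooden carrier board, with the bowl standing on it, along its rails until you feel it drop into the locating notches and lie flat, then push the steel turn button by its peg so that it lies square across the board and locks it. Use the fingers only to push: do not lift the board or touch the bowl, leave the things around the stand where they are, and finish clear of everything.

Things in the scene. Friction and masses are not known exactly. Their poses are not given: they have to be found in the camera images.
- stand: Fixed wooden stand on the table, base 400 x 200 x 15 mm. Origin on the table surface, z up; +x is the way the board must slide. Two aluminium-topped rails along x, |y| = 34 to 70 mm, x -200 to +170, top 55 mm above the table; open between them down to the base. Wooden side strips at |y| = 70 to 94 mm, top at 70 mm, guide the board with 2 mm play. No end stop: push slowly, about 30 mm/s.
- board: Loose board 160 (x) x 136 (y) x 15 mm, about 0.35 kg; origin: centre of the plate's underside, x as the stand's. Rides on four feet 14 mm long, 8 mm high, at x = +60 and -60 mm: underside 63, top 78 mm above the table, 70 to 150 mm short of home. Slides at 2 to 4 N. At home it drops 8 mm, its top flush with the side strips; the feet then stop it (3 mm play): the push force jumps.
- seat (a point): Point on the stand where the board's origin lies when home: stand x = 50 mm, y = 0, 55 mm above the table. The four notches in the rails are 20 mm long, 10 mm deep: two on the rails' outer halves 60 mm beyond this point for the wide-set leading feet, two on the inner halves 60 mm before it for the narrower-set trailing feet, so the board drops only there.
- bowl: Small turned wooden bowl, rim diameter 84 mm, height 40 mm, standing loose on the forward half of the board; origin at the centre of its underside. Must stay there, untouched.
- turn_button (a joint): Angle (rad) of a steel bar 74 x 18 x 10 mm pivoted on the stand's -y side strip. At 0 it points from the pivot to the stand's -x; it grows clockwise seen from above, inwards: at 1.57 it points to +y, square across the board. Starts -0.5 to 0, hard stop at 1.6, stays where left, needs about 1.5 N at the peg. Underside 74 mm above the table: a board not yet dropped blocks it.
- button_pivot (a point): Centre of the turn button's pivot, at the bar's upper face, 84 mm above the table (stand x = 0, y = -82 mm). Does not move on the stand.
- button_peg (a point): Centre of the top of the turn button's peg, 112 mm above the table, 50 mm from the pivot; the peg is a black 14 mm cylinder standing 28 mm above the bar.
- cup: Bystander: wooden cup, 68 mm diameter, 75 mm high, beside the stand; origin at the centre of its underside.
- blank: Bystander: solid wooden cylinder standing upright, 60 mm diameter, 85 mm high, beside the stand; origin at the centre of its underside.
- wrench: Bystander: steel wrench 160 mm long lying on the table beside the stand.
There are look-alikes about, which are no part of the job. Of the things shaped like the board, the wooden one is meant.

How it is judged (in metres and radians):
On the way, in this order (a step that is already met when the one before it is completed fails the run):
1. the board has dropped into the notches (distance between board and seat below 0.006 m and z of board in the frame of seat below 0.003 m and angle between board's own z axis and vertical below 0.03 rad and angle between the x axis of board and the x axis of stand, either way round below 0.06 rad), for 0.1 s.
2. the turn button lies across the board (all of step 1 and value of joint turn_button above 1.3 rad), for 0.1 s.
At the end, for the whole second after the job is handed in: The board lies flat in its notches (origin within 6 mm of the seat, less than 3 mm above it), the turn button is at more than 1.3 rad (within about 15 degrees of square across the board), the bowl stands upright on the board within 60 mm of its centre, and all is at rest (all of step 2 and horizontal distance between bowl and board below 0.06 m and angle between bowl's own z axis and vertical below 0.1 rad and linear speed of each of board, bowl below 0.02 m/s); the robot touches nothing.
It fails at once if the board is lifted off the rails or tipped (height (world z) of board above 0.078 m or angle between board's own z axis and vertical above 0.2 rad).
It fails at once if the bowl is touched or tipped (contact force between any of the fingers, the arm and bowl above 1 N or angle between bowl's own z axis and vertical above 0.4 rad).
It fails at once if a thing beside the stand is disturbed (distance of any of cup, blank, wrench from where it was at the start of the episode above 0.02 m).
It also fails if it takes over 51 s, if anything falls off the work surface, if the arm or the gripper's body presses on something with over 40 N, if the wrist force passes 120 N, or if a joint passes its speed limit or range.

## Working session

There is one attempt and no reset: what is moved stays moved. The work goes in short steps, Python scripts to look and compute and a tool call to move; the robot and the scene stay as the last step left them, time stands still between calls to the robot, and variables do not carry over. Pictures are saved under pics/ and viewed, about 8 in all and at most 12, crops included, and the job is handed in when it is done.

Besides the shell and the picture viewer there is one more tool, called after "Request:" by a JSON object that holds its "method" and its "body". drive_tool: Moves the arm, as the interface text tells. Its arguments: {"type":"object","properties":{"commands":{"type":"array","items":{"type":"array"}},"jaw":{"type":"number"},"force":{"type":"number"}},"required":["commands"]}

```bash
mkdir -p pics; ls; python3 - <<'E'
from rig import *
import cv2,numpy as np
s=read_state();print(s, hold_point_z)
for c in("scene","top"):
    im=snapshot(c);cv2.imwrite(f"pics/{c}1.png",im[:,:,::-1])
    p=camera_params(c);print(c,p['fx'],p['fy'],p['cx'],p['cy'],np.round(p['pose'],3).tolist(),[k for k in p])
    for t in("stand","board","bowl","turn_button","button_peg","cup","blank","wrench"):
        print(t,[(np.round(r['xyz']).tolist(),round(r['p'],2)) for r in recognise(t,c)])
E
```

```text
pics
{'t': 0.0, 'joints': array([ 1.16510982e+00,  2.64780810e-01,  1.60537333e+00,  1.80598019e-05,
        1.27368325e+00, -3.69224929e-02]), 'qd': array([ 9.25513561e-04, -1.27684371e-03,  1.32137839e-03,  4.06340081e-04,
       -3.94086010e-04, -9.45292006e-05]), 'effort': array([-1.27811461e-03, -5.15122426e+01, -3.67302775e+01, -3.78330569e-04,
        1.29015947e-02, -5.15976115e-07]), 'tool_pos': array([243.0363135 , 628.95146969, 229.94374051]), 'orientation': array([ 0.12886911,  0.69530052, -0.13041499,  0.6949402 ]), 'contact_force': array([0.16466654, 0.06717542, 0.63637747]), 'moment': array([-0.00063804,  0.02281612, -0.00875848]), 'grip_width': 85.21747276607509} -18.700000000000003
scene 490.81877377417226 490.81877377417226 289.4477403472422 215.42783853307387 [[0.668, -0.581, 0.465, 1152.348], [0.744, 0.529, -0.408, -525.919], [-0.009, 0.619, 0.786, 1084.233], [0.0, 0.0, 0.0, 1.0]] ['fx', 'fy', 'cx', 'cy', 'pose']
stand [([553.0, -113.0, 58.0], 0.62)]
board [([543.0, -94.0, 80.0], 0.93), ([795.0, -258.0, 20.0], 0.88), ([499.0, -402.0, 26.0], 0.66)]
bowl [([511.0, -
[... 232 characters left out ...]
.71), ([545.0, -94.0, 81.0], 0.69)]
wrench [([370.0, -9.0, 5.0], 0.71)]
top 462.17164371127916 462.17164371127916 289.3499332046062 213.8244221856679 [[0.006, 0.992, -0.126, 449.491], [-0.999, 0.002, -0.033, -33.91], [-0.032, 0.126, 0.992, 1132.723], [0.0, 0.0, 0.0, 1.0]] ['fx', 'fy', 'cx', 'cy', 'pose']
stand [([524.0, -18.0, 56.0], 0.95)]
board [([519.0, -90.0, 76.0], 0.98), ([793.0, -253.0, 21.0], 0.93), ([490.0, -400.0, 27.0], 0.58)]
bowl [([527.0, -49.0, 100.0], 0.71), ([602.0, -77.0, 82.0], 0.68)]
turn_button [([611.0, -80.0, 88.0], 0.49)]
button_peg [([605.0, -83.0, 81.0], 0.62)]
cup [([742.0, -24.0, 52.0], 0.65)]
blank [([518.0, 207.0, 84.0], 0.82)]
wrench [([373.0, 2.0, 4.0], 0.79)]
```

```bash
python3 - <<'E'
import cv2,numpy as np
a=cv2.imread("pics/top1.png");b=cv2.imread("pics/scene1.png")
cv2.imwrite("pics/t2.png",cv2.resize(a,(800,600)))
cv2.imwrite("pics/s2.png",cv2.resize(b,(800,600)))
E
```

```text
(no output)
```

View pics/t2.png

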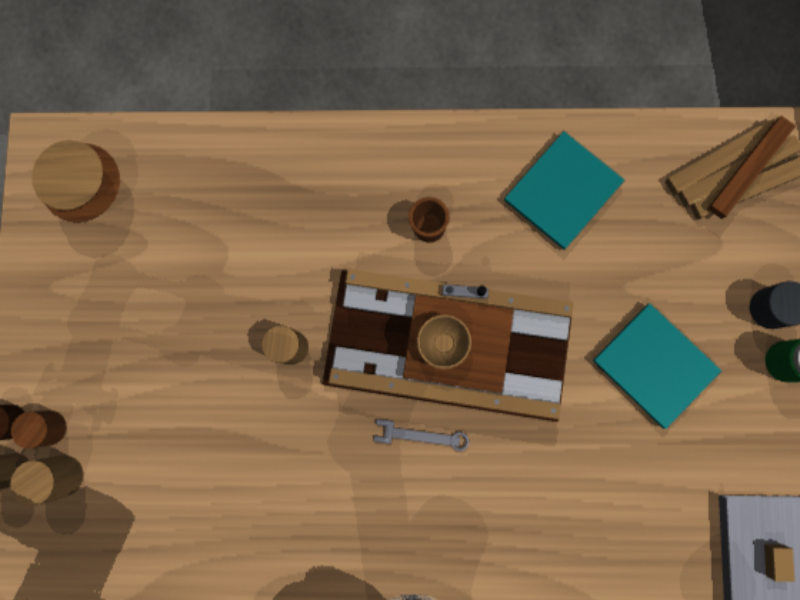

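View pics/s2.png

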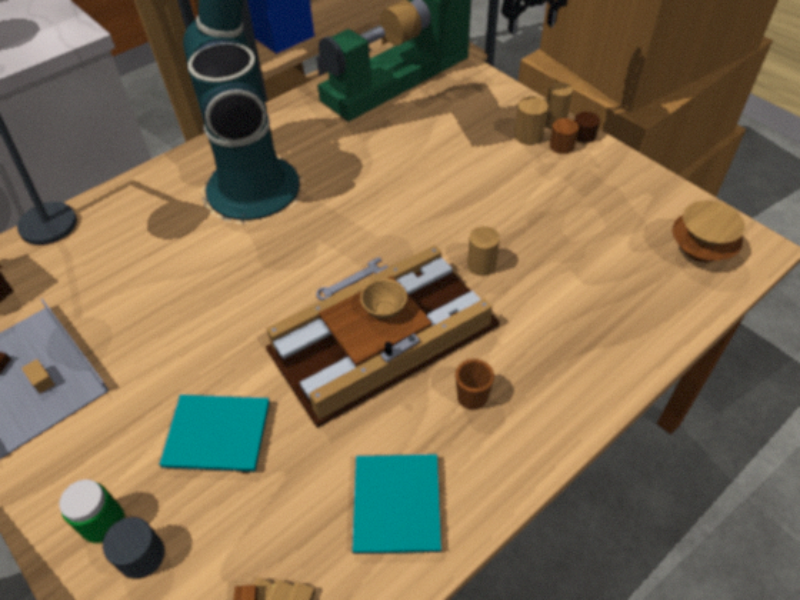

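The top view shows three board-like things: the wooden board at (460,340) with the bowl at (443,341), and teal plates at (563,190) and (657,366). I choose the wooden one on the stand. The pivot is at (450,290) and the peg at (481,291). Stand +x points left in the image, which is world +y. Next is a close crop.

```bash
python3 - <<'E'
import cv2
a=cv2.imread("pics/top1.png")[180:300,220:410]
cv2.imwrite("pics/t3.png",cv2.resize(a,None,fx=4,fy=4,interpolation=cv2.INTER_CUBIC))
E
```

```text
(no output)
```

View pics/t3.png

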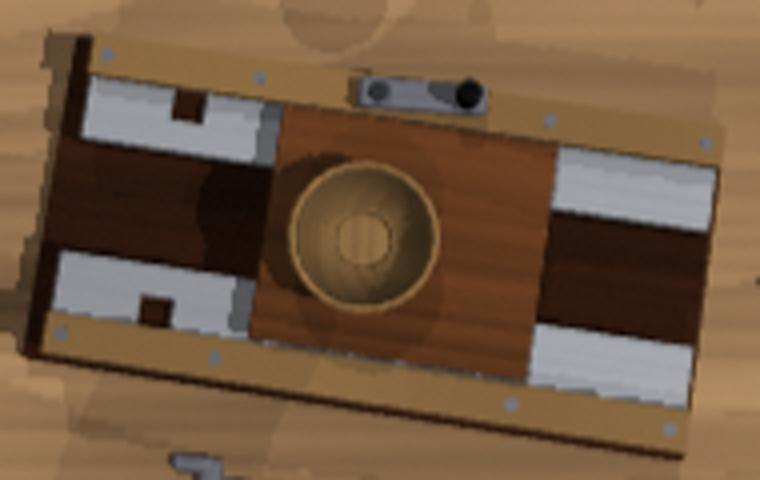

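```bash
cat > h.py <<'E'
import numpy as np, cv2, json
from rig import *
from scipy.spatial.transform import Rotation as R
def ray(px,z,p):
    P=np.array(p['pose']);d=P[:3,:3]@[(px[0]-p['cx'])/p['fx'],-(px[1]-p['cy'])/p['fy'],-1]
    o=P[:3,3];return o+d*(z-o[2])/d[2]
def load():
    s=json.load(open('stand.json'));c,n=np.cos(s['yaw']),np.sin(s['yaw'])
    return np.array(s['o']),np.array([[c,-n],[n,c]])
def s2w(x,y): o,r=load();return o+r@[x,y]
def w2s(p): o,r=load();return r.T@(np.array(p[:2])-o)
def go(target_s,z,s=None):
    "row shift units for target in stand frame xy (mm), z"
    s=s or read_state();w=np.r_[s2w(*target_s),z]
    return R.from_quat(s['orientation']).as_matrix().T@(w-s['tool_pos'])/50
E
python3 - <<'E'
from h import *
p=camera_params("top")
L=[((710,231),-200,-34,55),((80,136),170,-34,55),((693,347),-200,34,55),((62,250),170,34,55),((378,90),0,-82,84),((92,37),170,-94,70),((722,128),-200,-94,70),((681,457),-200,94,70),((189,107),110,-60,55),((155,311),110,60,55)]
f=lambda q:(220+(q[0]+.5)/4-.5,180+(q[1]+.5)/4-.5)
W=np.array([ray(f(q),z,p)[:2] for q,_,_,z in L]);S=np.array([[x,y] for _,x,y,_ in L])
sm,wm=S.mean(0),W.mean(0);A=(S-sm).T@(W-wm)
yaw=np.arctan2(A[0,1]-A[1,0],A[0,0]+A[1,1]);c,n=np.cos(yaw),np.sin(yaw);r=np.array([[c,-n],[n,c]])
o=wm-r@sm;json.dump(dict(o=o.tolist(),yaw=yaw),open('stand.json','w'))
print(o,yaw,"resid",np.round([w2s(w)-s for w,s in zip(W,S)],1).tolist())
for nm,q,z in [("peg",(468,94),112),("rear1",(556,148),78),("rear2",(528,381),78),("fr1",(283,103),78),("fr2",(248,340),78),("bowl",(365,237),118)]:
    print(nm,np.round(w2s(ray(f(q),z,p)),1))
for t,cm,z in():pass
s=read_state();print(np.round(R.from_quat(s['orientation']).as_matrix(),3).tolist(), s['t'])
print("above behind", go((-150,0),231), s2w(-150,0))
P=np.array(camera_params("wrist")['pose']);T=R.from_quat(s['orientation']).as_matrix()
print("cam in tool",T.T@(P[:3,3]-s['tool_pos']),T.T@-P[:3,2])
print("stand x dir in tool",T.T@np.r_[r@[1,0],0])
E
```

```text
[527.08741749 -43.98413418] 1.422324912230531 resid [[-1.7, -0.7], [0.2, -0.5], [-0.5, -0.9], [-0.6, -0.6], [0.5, -1.4], [0.6, 2.4], [1.7, 0.9], [1.1, 1.9], [-0.8, -1.2], [-0.4, 0.2]]
peg [-49.4 -84.3]
rear1 [-105.   -66.3]
rear2 [-107.4   67.1]
fr1 [ 53.5 -68.6]
fr2 [52.3 68.7]
bowl [-4.5  3.6]
[[0.0, 0.361, 0.933], [0.0, 0.933, -0.361], [-1.0, 0.0, -0.0]] 0.9
above behind [ 4.89736904e-03 -1.34481227e+01  1.08061612e+01] [ 504.89843688 -192.33388692]
cam in tool [-143.00868445    0.45186624  -70.7215513 ] [9.60654105e-01 4.43205342e-04 2.77747178e-01]
stand x dir in tool [ 1.37520434e-04  9.75817992e-01 -2.18584600e-01]
```

Request:
{"method": "drive_tool", "body": {"commands": [[[0,-13.45,10.8],[-1.6,0,0]],[[0,-13.45,10.8],[-1.6,0,0]],[[0,-13.45,10.8],[-1.6,0,0]],[[0,-13.45,10.8],[-1.6,0,0]],[[0,-13.45,10.8],[-1.6,0,0]],[[0,-13.45,10.8],[-1.6,0,0]],[[0,-13.45,10.8],[-1.6,0,0]],[[0,-13.45,10.8],[-1.6,0,0]],[[0,-13.45,10.8],[-1.6,0,0]],[[0,-13.45,10.8],[-1.6,0,0]],[[0,-13.45,10.8],[-1.6,0,0]],[[0,-13.45,10.8],[-1.6,0,0]],[[0,-13.45,10.8],[-1.6,0,0]],[[0,-13.45,10.8],[-1.6,0,0]],[[0,-13.45,10.8],[-1.6,0,0]],[[0,-13.45,10.8],[-1.6,0,0]],[[0,-13.45,10.8],[-1.6,0,0]],[[0,-13.45,10.8],[-1.6,0,0]]], "jaw": 1, "force": 40}}

```text
t: 3.15
tool_pos: [504.5, -191.1, 231.5]
orientation: [0.051, 0.705, -0.051, 0.705]
contact_force: [-0.9, 0.8, -0.1]
grip_width: 0.2
```

```bash
python3 - <<'E'
from h import *
s=read_state();print(s['t'],s['tool_pos'],w2s(s['tool_pos']),s['joints'],s['grip_width'],s['contact_force'])
T=R.from_quat(s['orientation']).as_matrix();print(T.round(3).tolist(),load()[1])
im=snapshot("wrist");cv2.imwrite("pics/w1.png",im[:,:,::-1])
np.save('wcam.npy',camera_params('wrist'),allow_pickle=True)
print(go((-150,0),60),go((-150,0),120))
E
```

```text
3.15 [ 504.46326157 -191.10524972  231.49339999] [-148.84925381    0.61213571] [-4.08361716e-01  6.87130097e-03  1.89354557e+00  1.04473548e-04
  1.24092271e+00 -1.83553996e+00] 0.19305228798227758 [-0.89707683  0.83276518 -0.08480701]
[[0.0, 0.143, 0.99], [-0.0, 0.99, -0.143], [-1.0, 0.0, 0.0]] [[ 0.14792654 -0.98899835]
 [ 0.98899835  0.14792654]]
[ 3.42989553 -0.02086067  0.00991236] [ 2.22989559 -0.02084119  0.01026997]
```

View pics/w1.png

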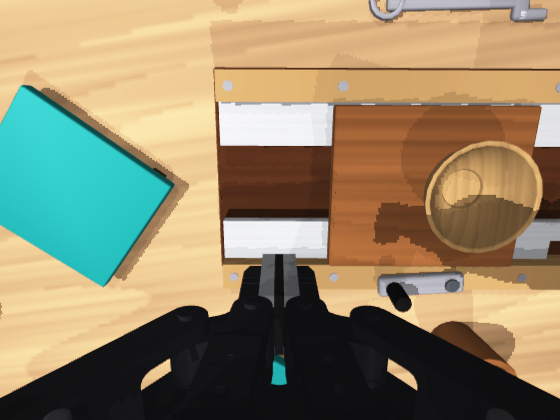

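Wrist view: the wooden board lies on the rails at px (332–540, 105–265), and the bowl at (485,195). The peg at (400,297) is on the near strip, and the closed fingertips at (279,258) are behind the board. I'll turn the tool 90° so the narrow pad side faces the board, then descend between the rails.

Request:
{"method": "drive_tool", "body": {"commands": [[[0,0,0],[1.25,0,0]],[[0,0,0],[2.5,0,0]],[[0,0,0],[3.75,0,0]],[[0,0,0],[5,0,0]],[[0,0,0],[6.25,0,0]],[[0,0,0],[7.5,0,0]],[[0,0,0],[8.75,0,0]],[[0,0,0],[10,0,0]],[[0,0,0],[11.25,0,0]],[[0.6,0,0],[11.25,0,0]],[[1.5,0,0],[11.25,0,0]],[[2.2,0,0],[11.25,0,0]],[[2.8,0,0],[11.25,0,0]],[[3.2,0,0],[11.25,0,0]],[[3.45,0,0],[11.25,0,0]],[[3.45,0,0],[11.25,0,0]]]}}

```text
t: 5.2
tool_pos: [504.0, -191.7, 58.1]
orientation: [-0.535, -0.463, 0.535, -0.462]
contact_force: [0.5, -0.5, 0.0]
grip_width: -0.1
```

```bash
python3 - <<'E'
from h import *
s=read_state();print(s['t'],s['tool_pos'],w2s(s['tool_pos']),s['joints'],s['contact_force'])
T=R.from_quat(s['orientation']).as_matrix();print(T.round(3).tolist())
print(go((-130,0),59),go((-45,0),59))
E
```

```text
5.2 [ 504.01464109 -191.7332233    58.14353819] [-149.53668152    0.96292666] [-4.09699787e-01  1.83945322e-01  2.04924238e+00  2.51094171e-06
  9.10057180e-01 -2.64885577e-01] [ 0.45705714 -0.54084123  0.04478906]
[[-0.002, 0.99, -0.144], [0.001, -0.144, -0.99], [-1.0, -0.002, -0.0]]
[-0.01699246  0.0206596  -0.39066803] [-0.01626379  0.02687479 -2.09065651]
```

Request:
{"method": "drive_tool", "body": {"commands": [[[0,0.02,-0.1],[0,0,0]],[[0,0.02,-0.2],[0,0,0]],[[0,0.02,-0.3],[0,0,0]],[[0,0.02,-0.4],[0,0,0]],[[0,0.02,-0.46],[0,0,0]],[[0,0.02,-0.52],[0,0,0]],[[0,0.02,-0.58],[0,0,0]],[[0,0.02,-0.64],[0,0,0]],[[0,0.02,-0.7],[0,0,0]],[[0,0.02,-0.76],[0,0,0]],[[0,0.02,-0.83],[0,0,0]],[[0,0.02,-0.9],[0,0,0]],[[0,0.02,-0.97],[0,0,0]],[[0,0.02,-1.04],[0,0,0]],[[0,0.02,-1.11],[0,0,0]],[[0,0.02,-1.18],[0,0,0]],[[0,0.02,-1.25],[0,0,0]],[[0,0.02,-1.32],[0,0,0]]]}}

```text
t: 7.45
tool_pos: [515.1, -126.9, 58.7]
orientation: [-0.535, -0.462, 0.535, -0.462]
contact_force: [-0.7, -2.3, -1.0]
grip_width: -0.0
```

```bash
python3 - <<'E'
from h import *
s=read_state();print(s['t'],s['tool_pos'],w2s(s['tool_pos']),s['contact_force'])
im=snapshot("top");cv2.imwrite("pics/t4.png",cv2.resize(im[180:300,220:410,::-1],None,fx=4,fy=4,interpolation=cv2.INTER_CUBIC))
E
```

```text
7.45 [ 515.11283991 -126.90718756   58.72834961] [-83.7821209   -0.42368267] [-0.68779824 -2.32178691 -0.99479869]
```

View pics/t4.png

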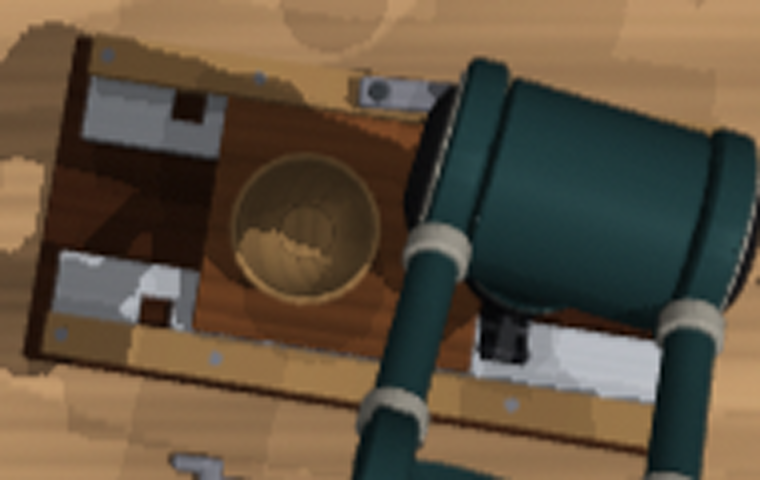

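The board is sliding straight with the bowl steady; its front edge has moved from px (283,103) to (228,97). About 44 mm remain. I'm continuing slowly.

Request:
{"method": "drive_tool", "body": {"commands": [[[0,0,-0.07],[0,0,0]],[[0,0,-0.14],[0,0,0]],[[0,0,-0.21],[0,0,0]],[[0,0,-0.28],[0,0,0]],[[0,0,-0.35],[0,0,0]],[[0,0,-0.42],[0,0,0]],[[0,0,-0.49],[0,0,0]],[[0,0,-0.56],[0,0,0]],[[0,0,-0.63],[0,0,0]],[[0,0,-0.69],[0,0,0]],[[0,0,-0.74],[0,0,0]]]}}

```text
t: 8.88
tool_pos: [520.5, -90.3, 58.8]
orientation: [-0.535, -0.462, 0.535, -0.462]
contact_force: [-0.8, -1.9, -0.1]
grip_width: 0.1
```

Request:
{"method": "drive_tool", "body": {"commands": [[[0,0,-0.05],[0,0,0]],[[0,0,-0.1],[0,0,0]]]}}

```text
t: 9.12
tool_pos: [521.3, -85.3, 58.8]
orientation: [0.535, 0.462, -0.535, 0.462]
contact_force: [0.4, -2.7, -1.6]
grip_width: -0.1
```

Request:
{"method": "drive_tool", "body": {"commands": [[[0,0,-0.03],[0,0,0]],[[0,0,-0.06],[0,0,0]]]}}

```text
t: 9.38
tool_pos: [521.7, -82.7, 58.9]
orientation: [-0.535, -0.462, 0.535, -0.462]
contact_force: [-1.6, -2.5, -1.0]
grip_width: 0.4
```

Request:
{"method": "drive_tool", "body": {"commands": [[[0,0,-0.03],[0,0,0]],[[0,0,-0.06],[0,0,0]]]}}

```text
t: 9.62
tool_pos: [521.8, -80.7, 58.8]
orientation: [-0.534, -0.462, 0.535, -0.463]
contact_force: [-2.2, -9.7, 0.3]
grip_width: -0.4
```

The force jumped to about 10 N, so it's probably seated. I'll back off, lift, and check.

Request:
{"method": "drive_tool", "body": {"commands": [[[0,0,0.15],[0,0,0]],[[0,0,0.4],[0,0,0]],[[-0.8,0,0.6],[0,0,0]],[[-1.8,0,1.2],[0,0,0]],[[-2.4,0.4,2],[0,0,0]],[[-2.4,1.2,2.4],[0,0,0]],[[-2.4,2.2,2.4],[0,0,0]],[[-2.4,2.4,2.4],[0,0,0]],[[-2.4,2.4,2.4],[0,0,0]]]}}

```text
t: 10.75
tool_pos: [623.1, -215.9, 178.1]
orientation: [-0.535, -0.463, 0.535, -0.462]
contact_force: [-0.6, -0.3, 0.3]
grip_width: -0.1
```

```bash
python3 - <<'E'
from h import *
s=read_state();print(s['t'],s['tool_pos'],w2s(s['tool_pos']),s['contact_force'])
a=snapshot("top")[180:300,220:410,::-1];b=snapshot("scene")[165:300,180:360,::-1]
a=cv2.resize(a,(633,400),interpolation=cv2.INTER_CUBIC);print(a.shape)
a=cv2.resize(snapshot("top")[180:300,220:410,::-1],(475,300),interpolation=cv2.INTER_CUBIC)
b=cv2.resize(b,(400,300),interpolation=cv2.INTER_CUBIC)
o=np.zeros((600,475,3),np.uint8);o[:300]=a;o[300:,:400]=b
cv2.imwrite("pics/c5.png",o)
print(go((-48,-116),100),go((-48,-116),180))
E
```

```text
10.75 [ 623.12775924 -215.86596814  178.07505242] [-155.78393525 -120.40962422] [-0.58072496 -0.32978891  0.33835338]
(400, 633, 3)
[ 1.57043769 -0.05730891 -2.14943386] [-0.02956064 -0.05956046 -2.14996425]
```

View pics/c5.png

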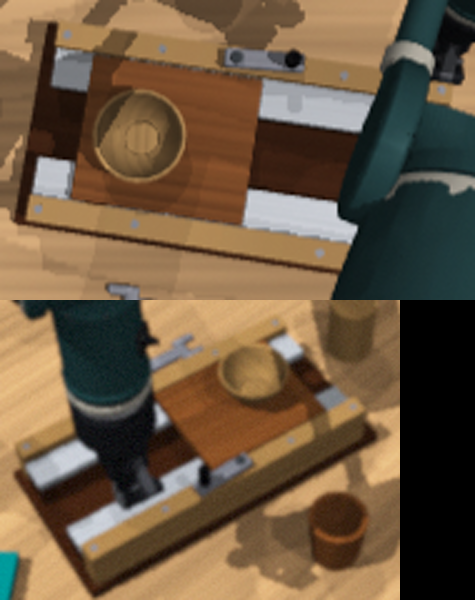

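```bash
python3 - <<'E'
from h import *
p=camera_params("top")
f=lambda q:(220+(q[0]+.5)/2.5-.5,180+(q[1]+.5)/2.5-.5)
for q in((262,80),(243,222),(92,55),(72,195)):print(w2s(ray(f(q),70,p)),w2s(ray(f(q),78,p)))
print("peg",w2s(ray(f((293,59)),112,p)),"bowl",w2s(ray(f((140,136)),110,p)))
E
```

```text
[-26.50060641 -66.93790834] [-26.31252073 -65.84508445]
[-28.27686934  64.92415568] [-28.07541226  65.02434429]
[133.39816846 -66.51103388] [132.38256324 -65.42142343]
[130.43559601  64.66531709] [129.44229254  64.76745419]
peg [-50.03026382 -83.99167266] bowl [74.16787518  4.39443875]
```

The board's corners put it about 2 mm past nominal home, which is within the 3 mm play, and flush with the strips. The bowl is at board +22 mm and upright, and the peg is at (-50,-84). Next is the peg.

Request:
{"method": "drive_tool", "body": {"commands": [[[0,-0.06,-0.8],[0,0,0]],[[0,-0.06,-1.8],[0,0,0]],[[0,-0.06,-2.15],[0,0,0]],[[0.4,-0.06,-2.15],[0,0,0]],[[1.0,-0.06,-2.15],[0,0,0]],[[1.5,-0.06,-2.15],[0,0,0]],[[1.73,-0.06,-2.15],[0,0,0]],[[1.73,-0.06,-2.15],[0,0,0]],[[1.73,-0.06,-2.15],[0,0,0]]]}}

```text
t: 12.02
tool_pos: [636.8, -109.7, 93.2]
orientation: [0.535, 0.462, -0.535, 0.463]
contact_force: [0.3, 0.5, 0.3]
grip_width: 0.1
```

```bash
python3 - <<'E'
from h import *
s=read_state();print(s['t'],s['tool_pos'],w2s(s['tool_pos']),s['contact_force'])
for th in np.arange(0,1.6,.15):
    hx,hy,r=11,14.5,7
    t=np.array([np.sin(th),np.cos(th)]);d=18+3.5*np.cos(th)**2+ 1.5*np.sin(2*th)
    q=np.array([0,-82])+50*np.array([-np.cos(th),np.sin(th)])-d*t
    print(round(th,2),q.round(1),go(q,92,s).round(3))
E
```

```text
12.025 [ 636.76718416 -109.72236437   93.19438269] [ -48.79045319 -118.19753721] [0.25891393 0.54368531 0.34730167]
0.0 [ -50.  -103.5] [ 0.023 -0.294  0.023]
0.15 [-52.7 -96.1] [ 0.023 -0.441  0.077]
0.3 [-54.3 -88.3] [ 0.023 -0.599  0.108]
0.45 [-54.6 -80.1] [ 0.023 -0.763  0.114]
0.6 [-53.6 -71.7] [ 0.022 -0.929  0.093]
0.75 [-51.2 -63.6] [ 0.022 -1.093  0.044]
0.9 [-47.4 -55.8] [ 0.022 -1.248 -0.031]
1.05 [-42.4 -48.7] [ 0.022 -1.39  -0.132]
1.2 [-36.3 -42.5] [ 0.021 -1.514 -0.254]
1.35 [-29.3 -37.3] [ 0.021 -1.616 -0.394]
1.5 [-21.7 -33.4] [ 0.021 -1.694 -0.546]
```

Request:
{"method": "drive_tool", "body": {"commands": [[[0.02,-0.15,0.02],[0,0,0]],[[0.02,-0.29,0.02],[0,0,0]],[[0.02,-0.37,0.05],[0,0,0]],[[0.02,-0.44,0.08],[0,0,0]],[[0.02,-0.52,0.1],[0,0,0]],[[0.02,-0.6,0.11],[0,0,0]],[[0.02,-0.68,0.11],[0,0,0]],[[0.02,-0.76,0.11],[0,0,0]],[[0.02,-0.85,0.1],[0,0,0]],[[0.02,-0.93,0.09],[0,0,0]],[[0.02,-1.01,0.07],[0,0,0]],[[0.02,-1.09,0.04],[0,0,0]]]}}

```text
t: 13.52
tool_pos: [581.4, -103.1, 91.2]
orientation: [-0.535, -0.462, 0.535, -0.462]
contact_force: [-0.1, -1.0, -0.5]
grip_width: 0.1
```

```bash
python3 - <<'E'
from h import *
s=read_state();print(s['t'],w2s(s['tool_pos']),s['contact_force'])
b=snapshot("scene")[165:300,180:360,::-1]
cv2.imwrite("pics/s6.png",cv2.resize(b,(800,600),interpolation=cv2.INTER_CUBIC))
E
```

```text
13.525 [-50.47536831 -62.45592186] [-0.08723825 -0.98182001 -0.48658425]
```

View pics/s6.png

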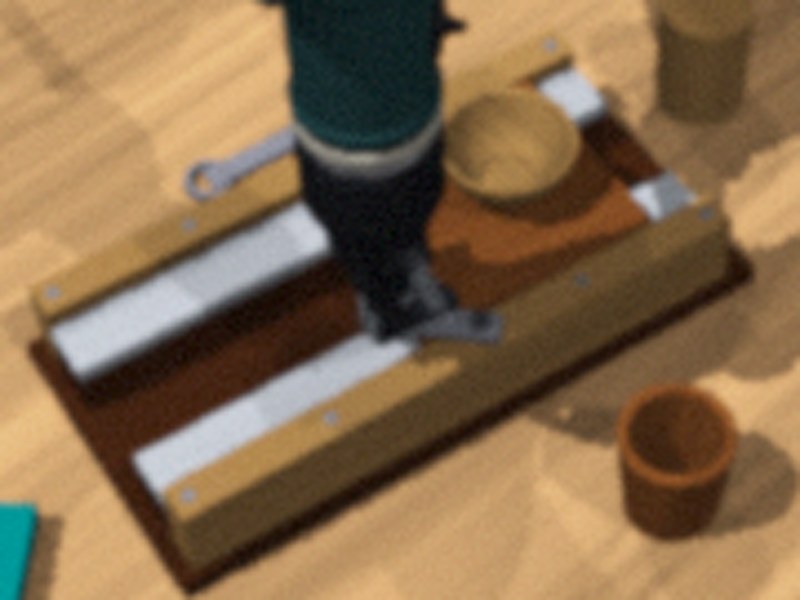

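The bar is swinging in over the flush board, with the pivot at px (485,325). I'm continuing the arc.

Request:
{"method": "drive_tool", "body": {"commands": [[[0,-0.08,-0.03],[0,0,0]],[[0,-0.155,-0.075],[0,0,0]],[[0,-0.23,-0.12],[0,0,0]],[[0,-0.3,-0.175],[0,0,0]],[[0,-0.36,-0.235],[0,0,0]],[[0,-0.42,-0.295],[0,0,0]],[[0,-0.48,-0.365],[0,0,0]],[[0,-0.525,-0.435],[0,0,0]],[[0,-0.57,-0.51],[0,0,0]],[[0,-0.6,-0.58],[0,0,0]],[[0,-0.6,-0.6],[0,0,0]]]}}

```text
t: 14.95
tool_pos: [556.2, -68.7, 91.2]
orientation: [-0.535, -0.463, 0.535, -0.462]
contact_force: [-1.3, -2.0, 1.1]
grip_width: -0.1
```

```bash
python3 - <<'E'
from h import *
s=read_state();print(s['t'],w2s(s['tool_pos']),s['contact_force'])
E
```

```text
14.95 [-20.18948316 -32.42080503] [-1.34630274 -1.97245953  1.05738373]
```

Request:
{"method": "drive_tool", "body": {"commands": [[[0,0,0.15],[0,0,0]],[[0,0,0.5],[0,0,0]],[[-0.3,0,1.0],[0,0,0]],[[-1.2,0,1.8],[0,0,0]],[[-2,0,2.8],[0,0,0]],[[-2,0,3.6],[0,0,0]],[[-2,0,3.6],[0,0,0]],[[-2,0,3.6],[0,0,0]]]}}

```text
t: 15.95
tool_pos: [529.6, -247.5, 190.6]
orientation: [-0.535, -0.462, 0.535, -0.461]
contact_force: [-0.9, 0.2, 0.3]
grip_width: -0.2
```

```bash
python3 - <<'E'
from h import *
s=read_state();print(s['t'],s['tool_pos'],w2s(s['tool_pos']),s['contact_force'])
a=cv2.resize(snapshot("top")[180:300,220:410,::-1],(475,300),interpolation=cv2.INTER_CUBIC)
b=cv2.resize(snapshot("scene")[165:300,180:360,::-1],(400,300),interpolation=cv2.INTER_CUBIC)
o=np.zeros((600,475,3),np.uint8);o[:300]=a;o[300:,:400]=b
cv2.imwrite("pics/c7.png",o)
E
```

```text
15.95 [ 529.61313155 -247.50323505  190.64503089] [-200.90643515  -32.60380293] [-0.88359294  0.16044774  0.28159131]
```

View pics/c7.png

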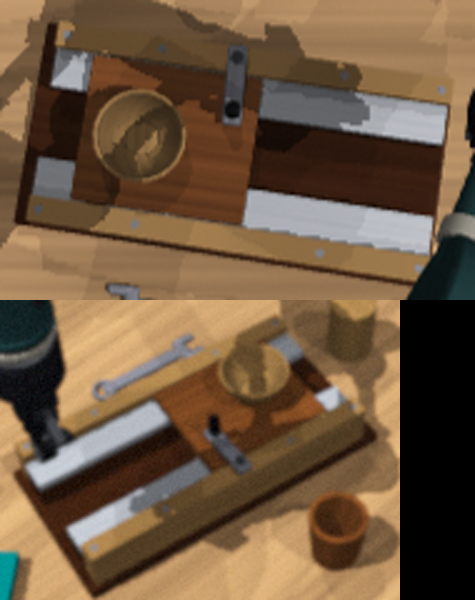

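The bar lies across the board, with its pivot at (237,57) and peg at (233,109) in the top crop. The bowl is upright at (140,136) and the arm is clear.

```bash
python3 - <<'E'
from h import *
p=camera_params("top");f=lambda q:(220+(q[0]+.5)/2.5-.5,180+(q[1]+.5)/2.5-.5)
g=w2s(ray(f((233,109)),112,p))-w2s(ray(f((237,57)),84,p));th=np.arctan2(g[1],-g[0]);print(g,th)
if th>1.4: print(sign_off())
E
```

```text
[-3.38900122 50.96412665] 1.504396305501949
the job is handed in; nothing more can be done
None
```

The board is in its notches, the turn button is locked across it, and the job is handed in. No verdict was reported.

- **Board:** I pushed it with closed fingers at about 28 mm/s against 2–3 N of sliding force. The force then jumped to about 10 N. Afterwards the top view put it about 2 mm past nominal home, within the 3 mm play, and it looked flush with the side strips. The board's width in the images was too rough to confirm the drop on its own, but the bar swung over it freely at about 1–2.5 N, which a raised board would have blocked.
- **Turn button:** I swung it by its peg. The last picture puts it at about 1.50 rad, against the 1.3 rad needed.
- **Bowl and surroundings:** The bowl stands upright about 22 mm forward of the board's centre and was not touched. The wrench, cup and blank look unmoved in the pictures; I did not measure their positions again at the end.
- **Finish:** The arm ended clear of everything after about 16 s, with no contact force beyond sensor noise. None of my checks failed or disagreed.

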